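# Last pass on the stove drum's cover nuts

## Task

The cover of the green stove drum is held by four bar nuts and the blue one has already had its last part-turn. Pick up the red-handled fork wrench and with it, never with the gripper itself, turn the three brass nuts clockwise in cross order until each bar lies along its painted white spoke: first the nut straight across from the blue one, and only then the two beside it, in either order. Finally stand the wrench back upright on the bench and let go.

Things in the scene. Friction and masses are not known exactly. Their poses are not given: they have to be found in the camera images.
- wrench: Red T-handled fork wrench, 0.4 kg, 144 mm tall, upright on the bench. Origin: centre of underside, z up, x along handle and slot. Handle 90 x 18 (y) x 24 mm, centred 132 mm up: pinch the 18. Fork: two blades 50 long, 8 thick, 24 mm deep, 22 mm slot between, ends open. Lower it over a nut bar to 2-5 mm above the cover. The grey-handled wrench with a round end is not wanted.
- drum: Green steel drum, 230 mm across, fixed. Origin: centre of underside, z up. Flat dark round cover, top face 80 mm up. Four nuts at radius 70 mm: blue (tight, fixed) at +x, nut_opposite at -x, nut_left at +y, nut_right at -y. White spokes painted from the middle out under each nut, along x and y. Stub 40 mm wide, 10 mm high in the middle.
- nut_opposite: Brass bar nut across from the blue one (tight: bar along the drum's x). Bar 48 x 8 x 16 mm, from 6 to 22 mm above the cover, on a thin stem. Origin: on its axis at the cover top; x along the bar, z up. Starts 37 to 55 deg short of its spoke; turns clockwise (0.2 N m, stays where left) to a hard stop 10 deg past the spoke. A centred wrench leads the bar by 17 deg (play) as it pushes.
- nut_left: Brass bar nut at the drum's +y (tight: bar along the drum's y). Bar 48 x 8 x 16 mm, from 6 to 22 mm above the cover, on a thin stem. Origin: on its axis at the cover top; x along the bar, z up. Starts 37 to 55 deg short of its spoke; turns clockwise (0.2 N m, stays where left) to a hard stop 10 deg past the spoke. A centred wrench leads the bar by 17 deg (play) as it pushes.
- nut_right: Brass bar nut at the drum's -y (tight: bar along the drum's y). Bar 48 x 8 x 16 mm, from 6 to 22 mm above the cover, on a thin stem. Origin: on its axis at the cover top; x along the bar, z up. Starts 37 to 55 deg short of its spoke; turns clockwise (0.2 N m, stays where left) to a hard stop 10 deg past the spoke. A centred wrench leads the bar by 17 deg (play) as it pushes.
There are look-alikes about, which are no part of the job. There is more than one size of the wrench; the one meant has the size given above.

How it is judged:
On the way, in this order (a step that is already met when the one before it is completed fails the run):
1. the nut across from the blue one is tight, with the wrench on it, while the other two are still loose (horizontal distance between wrench and nut_opposite below 0.04 m and angle between the x axis of nut_opposite and the x axis of drum, either way round below 0.25 rad and angle between the x axis of each of nut_left, nut_right and the y axis of drum, either way round above 0.5 rad), for 0.2 s.
2. then one of the two nuts beside it is tight, with the wrench on it (angle between the x axis of nut_opposite and the x axis of drum, either way round below 0.25 rad and ((horizontal distance between wrench and nut_left below 0.04 m and angle between the x axis of nut_left and the y axis of drum, either way round below 0.25 rad) or (horizontal distance between wrench and nut_right below 0.04 m and angle between the x axis of nut_right and the y axis of drum, either way round below 0.25 rad))), for 0.2 s.
3. then all three are tight, the wrench on the last ((horizontal distance between wrench and nut_left below 0.04 m or horizontal distance between wrench and nut_right below 0.04 m) and angle between the x axis of nut_opposite and the x axis of drum, either way round below 0.25 rad and angle between the x axis of each of nut_left, nut_right and the y axis of drum, either way round below 0.25 rad), for 0.2 s.
At the end, for the whole second after the job is handed in: The bars of all three brass nuts lie within 14 degrees of their painted spokes, and the wrench stands on the bench, at rest and upright within 10 degrees (angle between the x axis of nut_opposite and the x axis of drum, either way round below 0.25 rad and angle between the x axis of each of nut_left, nut_right and the y axis of drum, either way round below 0.25 rad and angle between wrench's own z axis and vertical below 0.17 rad and height (world z) of wrench between -0.01 and 0.01 m and linear speed of wrench below 0.02 m/s); the robot touches nothing.
It fails at once if the gripper itself presses on the drum, its cover or its nuts (contact force between any of the fingers, the arm and drum above 1 N).
It also fails if it takes over 64 s, if anything falls off the work surface, if the arm or the gripper's body presses on something with over 40 N, if the wrist force passes 120 N, or if a joint passes its speed limit or range.

## Robot

A 7-joint arm with a two-finger parallel gripper is mounted at the origin on the work surface. World frame = base frame: x ahead of the robot, y to its left, z up, the work surface at z = 0. Lengths are in m, angles in rad, forces in N, time in s.
With the tool pointing down it reaches from about 0.4 to 0.875 m from the base axis. Payload 6.5 kg.
Tool frame: the origin (TCP) lies between the finger pads; the fingertips stand 25 mm ahead of it and the grasp point (between the pads) lies 6 mm ahead of it (arm.tcp_to_tips is the distance from the TCP to the fingertips, in m); z points along the fingers, y is the line along which they close (so a half turn about z gives the same grasp; the last joint's range is limited). The gripper opens to 85 mm and grips with 20 to 120 N. Pads are 22 mm wide; open, the fingers measure 114 mm over their backs; the gripper's body (76 mm by 85 mm) begins 54 mm behind the grasp point. The pads swing forward as they close: fully open they stand 13 mm farther back than shut.
Start: joints at [1.096, 0.536, -0.004, 1.538, 0.003, 1.067, -0.071], TCP at [0.258, -0.596, 0.256] pointing down, gripper open.
Joint ranges: [-2.7, 2.7], [-0.37, 2.16], [-1.27, 1.26], [0.24, 2.4], [-1.31, 4.45], [0.19, 1.91], [-2.76, 2.76]. Speed limits (rad/s): [2.39, 2.39, 3.14, 3.14, 3.14, 3.14, 3.14].

## Interface

Orientations are given as a unit quaternion [w, x, y, z].
In Python, from cell import arm gives the robot as it stands.
- The arm moves only by the tool move_arm, never from a script. Its argument "deltas" is a list of rows, each a list of 2 entries, a list of its own where there are three numbers: the shift along the tool's x, y, z as a fraction of full scale, then the turn about the tool's z as a fraction of full scale. A call has 1 to 20 rows; each row shifts and turns the commanded pose from where the row before left it, along the tool's axes as they then stand; what a row does not reach is not made up. Full scale, the value 1, is 0.03 m for a shift and 0.15 rad for a turn. A row lasts 1/8 s, in which the tool goes at most 62.5 mm and 10.7 degrees, less where a joint would pass 70% of its speed; a pose out of reach is approached as far as the arm can. A call with a number of a shift or a turn outside -1 to 1 is refused whole. A call with a gripper value outside its range is refused whole. "claw" is the gripper command: -1 is shut, 1 is fully open, values between are in proportion, set as the call begins (left out, the last holds). The fingers move at their own pace and stop on an object; the grip force is fixed at half the most. Time passes only in rows, so rows that do not move let the fingers close. It gives the time, the measured TCP pose, the force, the opening and the grip force at its end, in the units of the state.
- arm.sense(): the state, without advancing time (a new reading comes with each control period).
- arm.get_image(name): name is "scene" or "top"; returns (picture, depth): 400x640x3 uint8, red, green, blue; 400x640 float32, m along the optical axis (not along the pixel's ray), 0 where there is no reading.
- arm.camera_model(name): a dict with "K" (3x3 intrinsics, pixels), "world_to_cam" (4x4, takes a point from world to camera coordinates). Camera axes: x right, y down, z forward; pixel columns grow to the right and rows downward; lengths in m; the calibration is good to about 2 mm. A picture is of the moment at which its call begins. camera_model takes no time and is no camera call.
- arm.sign_off(): hands the job in; it is judged then, once.
Trained networks look in the newest picture that a camera, given by its name, has taken for a name from the list of things; names that differ only in an ending like _2 or _b are one class to them, and where a whole thing is asked for, a point or a joint stands for the part that bears it (a point fixed in the world has none). Each returns a list of dicts, best first, with "confidence" (0 to 1); they miss things now and then, are a little off and sometimes report something else, mostly with a low value. They report only what shows in the picture. A call takes as long as a camera call. They do not tell look-alikes from the thing itself.
- arm.boxes_of(camera, thing): "box" ([left, top, width, height] in pixels, round what is visible of it).
- arm.cut_out(camera, thing): "region" (400x640 bool, what is visible of it) and "box" ([left, top, width, height] in pixels, round what is visible of it).
- arm.mark_of(camera, thing): "pixel" ([column, row] in pixels: a listed point, or the origin of a listed thing).
The state is a dict: "time_s": time; "joint_pos": joint angles; "joint_velocities": joint speeds; "effort": joint torques, N m; "tool_pos": TCP position; "eef_rot": TCP orientation; "contact_force": force on the tool from outside, world axes, zero at the start; "moment": the same for the moment, N m; "grip_width": finger opening in m; "finger_force": force on a finger pad.
Only numpy, scipy, OpenCV 4.12 (cv2) and the standard library are available. Lean on these libraries where they do the work, as an engineer would, in place of code of your own. Each camera call takes 0.05 s, during which the arm holds its last target. There are 200 camera calls.

## Working session

There is one attempt and no reset: what is moved stays moved. The work goes in short steps, Python scripts to look and compute and a tool call to move; the robot and the scene stay as the last step left them, time stands still between calls to the robot, and variables do not carry over. Pictures are saved under pics/ and viewed, at most 10 in all, crops included, and the job is handed in when it is done.

Besides the shell and the picture viewer there is one more tool, called after ">>>" by a JSON object that holds its "method" and its "body", one argument or row to a line. move_arm: Moves the arm, as the interface text tells. Shift numbers are shares of 0.03 m and turn numbers shares of 0.15 rad, none past 1 either way. Its arguments: {"type":"object","properties":{"deltas":{"type":"array"},"claw":{"type":"number"}},"required":["deltas"]}

```bash
ls; mkdir -p pics
python3 - <<'E'
from cell import arm
import cv2,numpy as np
s=arm.sense();print(s['time_s'],s['tool_pos'],s['eef_rot'],s['grip_width'])
for n in("scene","top"):
    p,d=arm.get_image(n);cv2.imwrite(f"pics/{n}0.png",p[:,:,::-1]);np.savez(f"/tmp/{n}0.npz",p=p,d=d)
    m=arm.camera_model(n);print(n,np.round(m['K'],1).tolist(),np.round(m['world_to_cam'],3).tolist())
    for t in("wrench","drum","nut_opposite","nut_left","nut_right"):
        print(t,[(np.round(r['pixel']).tolist(),round(r['confidence'],2)) for r in arm.mark_of(n,t)][:5], [(r['box'],round(r['confidence'],2)) for r in arm.boxes_of(n,t)][:4] if t=="wrench" else '')
E
```

```text
pics
0.0 [ 0.25815575 -0.5958814   0.25540604] [-8.67259398e-04  9.79174005e-01  2.03020841e-01 -2.31510140e-04] 0.08504388188217436
scene [[427.0, 0.0, 329.1], [0.0, 427.0, 199.7], [0.0, 0.0, 1.0]] [[-0.566, 0.824, 0.002, 0.354], [0.643, 0.443, -0.624, -0.266], [-0.515, -0.352, -0.781, 1.243], [0.0, 0.0, 0.0, 1.0]]
wrench [([255.0, 180.0], 0.86), ([258.0, 146.0], 0.83), ([214.0, 168.0], 0.71)] [([231.6, 129.4, 40.0, 56.7], 0.71), ([248.6, 106.2, 18.5, 32.8], 0.68)]
drum [([341.0, 236.0], 0.55), ([260.0, 179.0], 0.4)] 
nut_opposite [([366.0, 203.0], 0.63)] 
nut_left [([362.0, 239.0], 0.7)] 
nut_right [([322.0, 195.0], 0.63)] 
top [[502.0, 0.0, 320.1], [0.0, 502.0, 195.8], [0.0, 0.0, 1.0]] [[-0.024, -1.0, 0.015, -0.05], [-0.993, 0.022, -0.112, 0.571], [0.111, -0.017, -0.994, 1.299], [0.0, 0.0, 0.0, 1.0]]
wrench [([405.0, 214.0], 0.87), ([444.0, 192.0], 0.81), ([434.0, 242.0], 0.78)] [([396.4, 202.2, 35.7, 16.6], 0.92), ([435.6, 181.7, 32.3, 20.9], 0.65), ([425.6, 230.4, 27.8, 24.1], 0.62)]
drum [([301.0, 204.0], 0.83)] 
nut_opposite [([294.0, 226.0], 0.45)] 
nut_left [([280.0, 189.0], 0.52)] 
nut_right [([328.0, 210.0], 0.49)]
```

Run:
```python
import cv2
a=cv2.imread("pics/top0.png")[140:290,230:490];cv2.imwrite("pics/topc.png",cv2.resize(a,(780,450),interpolation=cv2.INTER_CUBIC))
a=cv2.imread("pics/scene0.png")[90:310,190:450];cv2.imwrite("pics/scenec.png",cv2.resize(a,(702,594),interpolation=cv2.INTER_CUBIC))
```

```text
(no output)
```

View pics/topc.png

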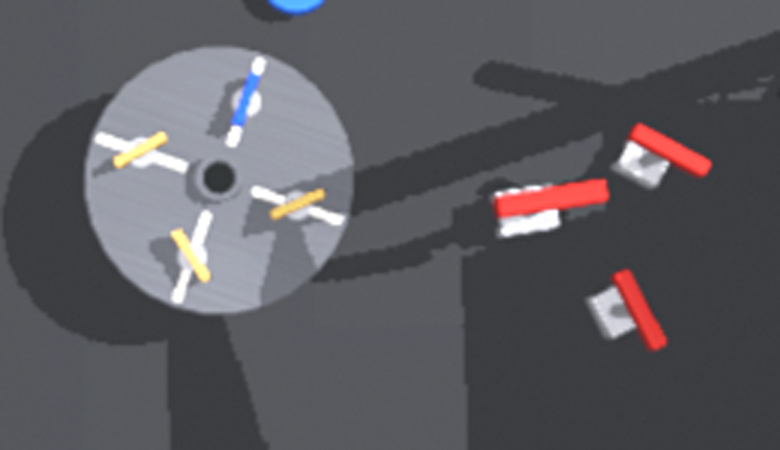

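View pics/scenec.png

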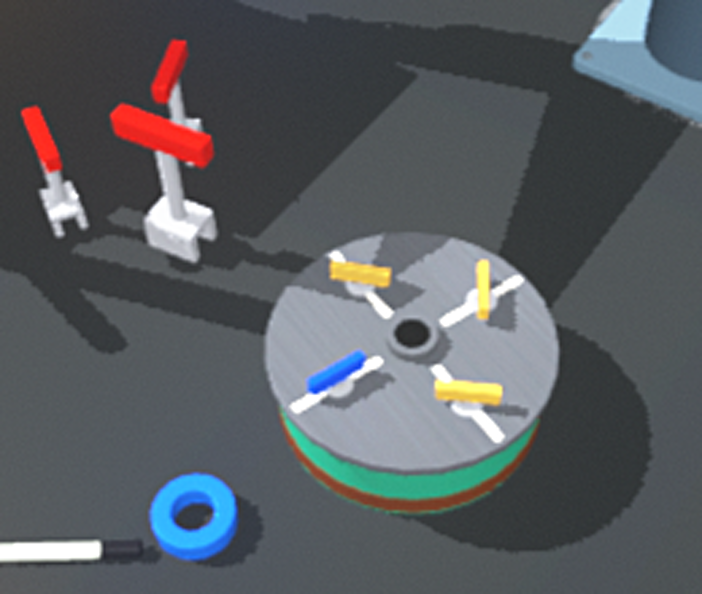

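Top crop: drum centre (219,178), blue nut up at (248,100), opposite nut (190,255), left nut (140,149), right nut (298,204). Three red handles: the largest is at (550,197), the smaller two at (672,150) and (640,310). Next I measure them from both views.

```bash
cat > h.py <<'E'
import cv2,numpy as np
from cell import arm
def world(n,px,z=None,d=None):
    m=arm.camera_model(n);K,T=np.array(m['K']),np.array(m['world_to_cam']);R,t=T[:3,:3],T[:3,3]
    px=np.atleast_2d(np.asarray(px,float));r=np.c_[(px[:,0]-K[0,2])/K[0,0],(px[:,1]-K[1,2])/K[1,1],np.ones(len(px))]
    c=-R.T@t;w=r@R
    s=d if d is not None else (z-c[2])/w[:,2]
    return c+w*np.asarray(s).reshape(-1,1)
def blobs(p,col,mn=15):
    h=cv2.cvtColor(p,cv2.COLOR_RGB2HSV);H,S,V=[h[...,i].astype(int) for i in range(3)]
    m={'red':((H<8)|(H>172))&(S>150)&(V>90),'yel':(H>14)&(H<32)&(S>90)&(V>120),'blue':(H>105)&(H<125)&(S>150),'green':(H>65)&(H<90)&(S>90)&(V>70)}[col]
    k,l,st,c=cv2.connectedComponentsWithStats(m.astype(np.uint8))
    return [np.argwhere(l==i)[:,::-1] for i in range(1,k) if st[i,4]>=mn]
def axis(w):
    r=cv2.minAreaRect((w[:,:2]*1000).astype(np.float32));b=cv2.boxPoints(r)
    e=[b[1]-b[0],b[2]-b[1]];e.sort(key=np.linalg.norm)
    return np.array(r[0])/1000,np.linalg.norm(e[1]),np.linalg.norm(e[0]),np.degrees(np.arctan2(e[1][1],e[1][0]))%180
E
python3 - <<'E'
from h import *
for n in("scene","top"):
    q=np.load(f"/tmp/{n}0.npz");p,d=q['p'],q['d']
    for col in('red','yel','blue'):
        for b in blobs(p,col):
            w=world(n,b,d=d[b[:,1],b[:,0]]);z=np.percentile(w[:,2],85)
            t=w[abs(w[:,2]-z)<.006]
            if len(t)<8: continue
            a=axis(t);wz=axis(world(n,b,z=z)) 
            print(n,col,len(b),b.mean(0).round(1),'z85 %.3f'%z,np.round(a[0],4),np.round(a[1:],1),'plane',np.round(wz[0],4),np.round(wz[1:],1))
E
```

```text
scene red 176 [252.2 115.8] z85 0.111 [ 0.4365 -0.3604] [69.  13.5 25.9] plane [ 0.4443 -0.3543] [84.1 20.8 25.2]
scene red 181 [205.  140.8] z85 0.111 [ 0.5689 -0.3936] [71.3 13.5 59.5] plane [ 0.5748 -0.387 ] [86.2 16.9 59.8]
scene red 462 [249.4 139.6] z85 0.144 [ 0.5274 -0.2849] [90.4 20.5 96.7] plane [ 0.5363 -0.2783] [103.8  36.3  97.9]
scene red 16 [324.7 274. ] z85 0.016 [0.6594 0.0124] [ 18.1   1.9 106. ] plane [0.6606 0.0131] [ 18.7   4.7 106.7]
scene yel 3104 [64.6 38.5] z85 0.177 [ 0.559  -0.9947] [323.1 172.7  16.8] plane [ 0.5875 -0.9   ] [528.2 262.7  63.1]
scene yel 9956 [182.3  34.9] z85 -0.052 [ 0.0402 -1.0158] [572.9 434.   50.9] plane [ 0.0021 -0.9976] [738.4 623.4  62.6]
scene yel 3108 [404.9  17.5] z85 -0.742 [-1.7269 -1.0757] [1077.7  582.1   85.6] plane [-1.7018 -1.0913] [1082.5  577.6   90.2]
scene yel 5090 [566.4  60.7] z85 -0.742 [-1.8047  0.1539] [836.4 512.5 100.1] plane [-1.8065  0.1524] [834.  513.4 100.1]
scene yel 147 [116.1 115. ] z85 -0.202 [ 0.4296 -1.0647] [247.  119.9  51.9] plane [ 0.4343 -1.0581] [252.8 120.6  51.4]
scene yel 262 [144.8 137.4] 
[... 4141 characters left out ...]
00e-01]
top yel 15 [ 26. 376.] z85 0.112 [0.1465 0.6483] [30.3  4.4  2.9] plane [0.1456 0.6477] [32.3  0.   2.3]
top blue 89 [327.  134.1] z85 0.020 [ 0.7449 -0.0911] [61.5 60.8 45.9] plane [ 0.7434 -0.0887] [ 64.5  63.9 134.1]
top blue 55 [329.1 131.1] z85 0.020 [ 0.7453 -0.0904] [ 36.7  34.2 153.9] plane [ 0.7447 -0.0901] [35.4 33.3 88.8]
top blue 176 [637.6 164.6] z85 -0.182 [ 0.6858 -1.0701] [ 91.5   9.2 179.8] plane [ 0.6473 -1.058 ] [177.7  15.8 174.5]
top blue 47 [311.3 172.9] z85 0.104 [ 0.6198 -0.0413] [ 42.1   6.5 159.6] plane [ 0.6198 -0.041 ] [ 42.6   8.  157.9]
top blue 1190 [498.5 373.4] z85 0.022 [ 0.1065 -0.5551] [191.4 137.2 101.3] plane [ 0.1072 -0.5547] [192.  136.  101.4]
```

```bash
cat >> h.py <<'E'
def plan(x,y,z,yaw):
    "units: total shift along present tool axes, then total turn to bring tool x to yaw deg (mod 180, shortest)"
    s=arm.sense();w,a,b,c=s['eef_rot'];th=np.arctan2(2*(a*b+w*c),1-2*(b*b+c*c))
    p=s['tool_pos'];dx,dy=x-p[0],y-p[1];C,S=np.cos(th),np.sin(th)
    t=np.degrees(th)-yaw
    print('t %.2f yaw %.1f'%(s['time_s'],np.degrees(th)),'pos',np.round(p,4),'F',np.round(s['contact_force'],1),'w %.4f'%s['grip_width'])
    print('shift units',np.round(np.array([dx*C+dy*S,dx*S-dy*C,p[2]-z])/.03,2),'turn units',round(np.radians((t+180)%360-180)/.15,2))
E
python3 -c "
from h import *
plan(.528,-.287,.139,97.5)"
```

```text
t 0.70 yaw 23.4 pos [ 0.2584 -0.5964  0.2563] F [-0.1 -0.7 -0.7] w 0.0854
shift units [12.35 -5.89  3.91] turn units -8.62
```

>>> {"method": "move_arm", "body": {
  "deltas": [
    [[0.95,-0.453,0],0],
    [[0.95,-0.453,0],0],
    [[0.95,-0.453,0],0],
    [[0.95,-0.453,0],0],
    [[0.95,-0.453,0],0],
    [[0.95,-0.453,0],0],
    [[0.95,-0.453,0],0],
    [[0.95,-0.453,0],0],
    [[0.95,-0.453,0],0],
    [[0.95,-0.453,0],0],
    [[0.95,-0.453,0],0],
    [[0.95,-0.453,0],0],
    [[0.95,-0.453,0],0]
  ],
  "claw": 0.5
}}

```text
time_s: 2.33
tool_pos: [0.5288, -0.2863, 0.2564]
eef_rot: [0.0, 0.979, 0.203, 0.0]
contact_force: [0.8, 0.6, -0.2]
grip_width: 0.0642
finger_force: 0.0
```

>>> {"method": "move_arm", "body": {
  "deltas": [
    [[0,0,0],-0.96],
    [[0,0,0],-0.96],
    [[0,0,0],-0.96],
    [[0,0,0],-0.96],
    [[0,0,0],-0.96],
    [[0,0,0],-0.96],
    [[0,0,0],-0.96],
    [[0,0,0],-0.95],
    [[0,0,0],-0.95],
    [[0,0,0],0],
    [[0,0,0],0]
  ]
}}

```text
time_s: 3.7
tool_pos: [0.5281, -0.2871, 0.2563]
eef_rot: [0.0, 0.66, 0.751, -0.0]
contact_force: [-0.2, 1.0, -0.1]
grip_width: 0.0639
finger_force: 0.0
```

```bash
python3 -c "
from h import *
plan(.528,-.287,.139,97.5)"
```

```text
t 3.70 yaw 97.3 pos [ 0.5281 -0.2871  0.2563] F [-0.2  1.  -0.1] w 0.0639
shift units [ 0.   -0.    3.91] turn units -0.02
```

>>> {"method": "move_arm", "body": {
  "deltas": [
    [[0,0,0.8],0],
    [[0,0,0.8],0],
    [[0,0,0.8],0],
    [[0,0,0.8],0],
    [[0,0,0.5],0],
    [[0,0,0.2],0],
    [[0,0,0],0]
  ]
}}

```text
time_s: 4.58
tool_pos: [0.5283, -0.2871, 0.1395]
eef_rot: [0.0, 0.659, 0.752, 0.0]
contact_force: [-0.8, 0.4, -0.1]
grip_width: 0.064
finger_force: 0.0
```

>>> {"method": "move_arm", "body": {
  "deltas": [
    [[0,0,0],0],
    [[0,0,0],0],
    [[0,0,0],0],
    [[0,0,0],0],
    [[0,0,0],0],
    [[0,0,0],0]
  ],
  "claw": -1
}}

```text
time_s: 5.32
tool_pos: [0.5284, -0.2873, 0.1399]
eef_rot: [0.0, 0.659, 0.752, -0.0]
contact_force: [-1.7, -0.6, 6.3]
grip_width: 0.0168
finger_force: 59.8
```

>>> {"method": "move_arm", "body": {
  "deltas": [
    [[0,0,-0.8],0],
    [[0,0,-0.8],0],
    [[0,0,-0.8],0],
    [[0,0,-0.8],0],
    [[0,0,-0.8],0],
    [[0,0,-0.2],0],
    [[0,0,0],0]
  ]
}}

```text
time_s: 6.2
tool_pos: [0.5277, -0.2869, 0.2645]
eef_rot: [-0.0, 0.659, 0.752, -0.0]
contact_force: [-0.2, 0.3, -4.6]
grip_width: 0.0169
finger_force: 59.2
```

Run:
```python
from h import *
plan(.4904,.0084,.265,31.7)
for n in("top","scene"):
    p,d=arm.get_image(n)
    for b in blobs(p,'red',100):
        w=world(n,b,d=d[b[:,1],b[:,0]]);t=w[abs(w[:,2]-np.percentile(w[:,2],85))<.006]
        print(n,b.mean(0).round(),t[:,2].mean().round(4),[np.round(v,4) for v in axis(t)])
    for b in blobs(p,'yel'):
        w=world(n,b,d=d[b[:,1],b[:,0]]);t=w[abs(w[:,2]-.102)<.006]
        if len(t)>10:print(n,'nut',[np.round(v,4) for v in axis(t)])
    cv2.imwrite(f"pics/{n}1.png",p[90:310,200:470,::-1])
```

```text
t 6.20 yaw 97.5 pos [ 0.5277 -0.2869  0.2645] F [-0.2  0.3 -4.6] w 0.0169
shift units [ 9.92  0.05 -0.02] turn units 7.66
top [412. 203.] 0.2678 [array([ 0.5233, -0.2595]), np.float32(32.3921), np.float32(15.7176), np.float32(99.9128)]
top nut [array([0.5807, 0.0479]), np.float32(45.9763), np.float32(8.5872), np.float32(116.499)]
top nut [array([ 0.5323, -0.0827]), np.float32(45.7738), np.float32(7.9689), np.float32(112.1702)]
top nut [array([0.5049, 0.0152]), np.float32(11.1122), np.float32(6.2286), np.float32(32.4978)]
top nut [array([ 0.4758, -0.0027]), np.float32(12.0902), np.float32(6.7059), np.float32(25.2741)]
top nut [array([0.2362, 0.6474]), np.float32(41.1465), np.float32(14.4619), np.float32(27.9621)]
scene [252. 103.] 0.2667 [array([ 0.5243, -0.2643]), np.float32(48.6163), np.float32(20.6184), np.float32(98.4187)]
scene [205. 141.] 0.1099 [array([ 0.5692, -0.3927]), np.float32(69.2618), np.float32(13.7821), np.float32(60.0386)]
scene nut [array([ 0.5307, -0.0801]), np.float32(46.2723), np.float32(10.9986), np.float32(113.9759)]
scene nut [array([0.4901, 0.0083]), np.float32(48.7666), np.float32(6.3475), np.float32(31.5906)]
scene nut [array([0.5796, 0.0506]), np.float32(46.0618), np.float32(10.2474), np.float32(119.4705)]
```

>>> {"method": "move_arm", "body": {
  "deltas": [
    [[0.99,0,0],0],
    [[0.99,0,0],0],
    [[0.99,0,0],0],
    [[0.99,0,0],0],
    [[0.99,0,0],0],
    [[0.99,0,0],0],
    [[0.99,0,0],0],
    [[0.99,0,0],0],
    [[0.99,0,0],0],
    [[0.99,0,0],0],
    [[0,0,0],0.96],
    [[0,0,0],0.96],
    [[0,0,0],0.96],
    [[0,0,0],0.96],
    [[0,0,0],0.96],
    [[0,0,0],0.96],
    [[0,0,0],0.95],
    [[0,0,0],0.95],
    [[0,0,0],0],
    [[0,0,0],0]
  ]
}}

```text
time_s: 8.8
tool_pos: [0.489, 0.0075, 0.2648]
eef_rot: [-0.0, 0.962, 0.274, -0.0]
contact_force: [0.1, 0.4, -3.5]
grip_width: 0.0172
finger_force: 59.2
```

Run:
```python
from h import *
plan(.4904,.0077,.223,31.7)
for n in("top","scene"):
    p,d=arm.get_image(n)
    for b in blobs(p,'red',30):
        w=world(n,b,d=d[b[:,1],b[:,0]]);t=w[w[:,2]>.2]
        if len(t)>8: print(n,b.mean(0).round(),len(t),t[:,2].mean().round(4),[np.round(v,4) for v in axis(t)])
    a=p[100:300,220:480,::-1];cv2.imwrite(f"pics/{n}2.png",cv2.resize(a,None,fx=2,fy=2,interpolation=cv2.INTER_CUBIC))
```

```text
t 8.80 yaw 31.8 pos [0.489  0.0075 0.2648] F [ 0.1  0.4 -3.5] w 0.0172
shift units [0.04 0.02 1.39] turn units 0.02
scene [376. 142.] 394 0.27 [array([0.7284, 0.1317]), np.float32(625.602), np.float32(22.5394), np.float32(26.953)]
```

View pics/scene2.png

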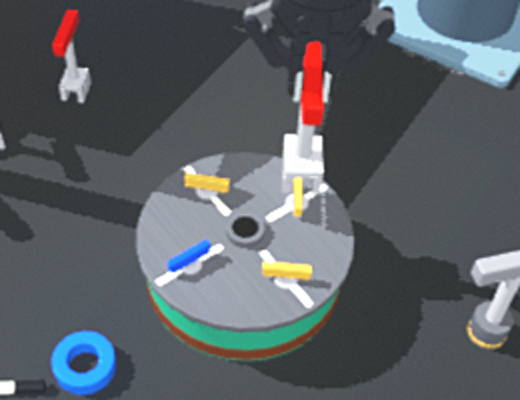

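The wrench hovers with its slot over the opposite nut, fork at (303,160) and nut at (298,197), and it is aligned. I lower it now.

>>> {"method": "move_arm", "body": {
  "deltas": [
    [[0.04,0.02,0.3],0],
    [[0,0,0.3],0],
    [[0,0,0.25],0],
    [[0,0,0.2],0],
    [[0,0,0.2],0],
    [[0,0,0.14],0],
    [[0,0,0],0]
  ]
}}

```text
time_s: 9.78
tool_pos: [0.4905, 0.0075, 0.2233]
eef_rot: [-0.0, 0.962, 0.273, -0.0]
contact_force: [-0.1, -0.0, -3.0]
grip_width: 0.0165
finger_force: 59.1
```

```bash
python3 -c "
from h import *
plan(.4904,.0077,.223,-37)"
```

```text
t 9.78 yaw 31.7 pos [0.4905 0.0075 0.2233] F [-0.1 -0.  -3. ] w 0.0165
shift units [ 0.   -0.01  0.01] turn units 7.99
```

>>> {"method": "move_arm", "body": {
  "deltas": [
    [[0,0,0],0.8],
    [[0,0,0],0.8],
    [[0,0,0],0.8],
    [[0,0,0],0.8],
    [[0,0,0],0.8],
    [[0,0,0],0.8],
    [[0,0,0],0.8],
    [[0,0,0],0.8],
    [[0,0,0],0.8],
    [[0,0,0],0.8],
    [[0,0,0],0],
    [[0,0,0],0],
    [[0,0,0],0]
  ]
}}

```text
time_s: 11.4
tool_pos: [0.4906, 0.0074, 0.2236]
eef_rot: [0.0, 0.948, -0.317, -0.0]
contact_force: [-0.7, -1.9, -3.3]
grip_width: 0.0169
finger_force: 59.2
```

Run:
```python
from h import *
plan(.4904,.0077,.223,-37);print(arm.sense()['moment'])
for n in("top","scene"):
    p,d=arm.get_image(n)
    for b in blobs(p,'yel'):
        w=world(n,b,d=d[b[:,1],b[:,0]]);t=w[abs(w[:,2]-.1)<.01]
        if len(t)>6:print(n,'nut',len(t),[np.round(v,4) for v in axis(t)])
    if n=='scene': cv2.imwrite("pics/scene3.png",cv2.resize(p[130:280,270:430,::-1],None,fx=4,fy=4,interpolation=cv2.INTER_CUBIC))
```

```text
t 11.40 yaw -37.0 pos [0.4906 0.0074 0.2236] F [-0.7 -1.9 -3.3] w 0.0169
shift units [-0.01 -0.    0.02] turn units -0.0
[-0.4610438   0.03400459 -0.00434896]
top nut 58 [array([ 0.5326, -0.083 ]), np.float32(46.2991), np.float32(8.1205), np.float32(112.3769)]
top nut 120 [array([0.1699, 0.6495]), np.float32(163.6533), np.float32(17.7532), np.float32(4.4576)]
scene nut 129 [array([ 0.5319, -0.0796]), np.float32(46.3679), np.float32(12.3642), np.float32(117.4267)]
scene nut 144 [array([0.5797, 0.0509]), np.float32(46.4583), np.float32(8.9772), np.float32(118.3822)]
```

View pics/scene3.png

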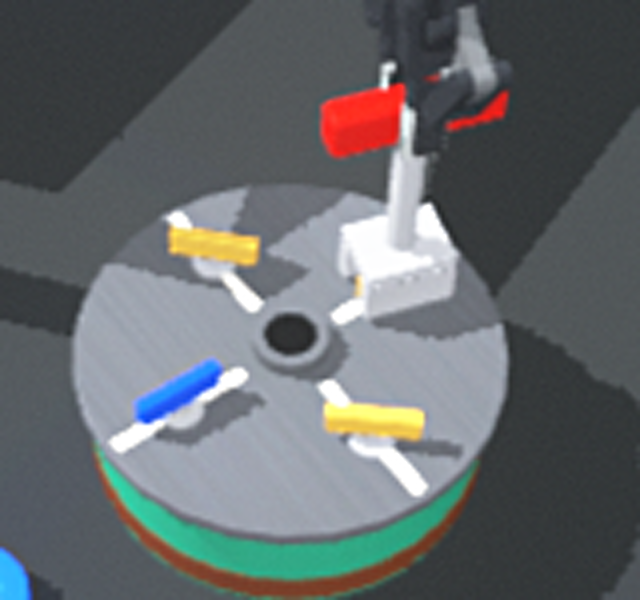

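The fork sits at (400,270) with the bar tip showing at (360,287), roughly along the spoke. I back off, lift, move to the left nut, and check the opposite nut on the way.

>>> {"method": "move_arm", "body": {
  "deltas": [
    [[0,0,0],-0.5],
    [[0,0,0],-0.4],
    [[0,0,-0.4],0],
    [[0,0,-0.5],0],
    [[0,0,-0.5],0],
    [[0,0,0],0]
  ]
}}

```text
time_s: 12.25
tool_pos: [0.4918, 0.0076, 0.2674]
eef_rot: [-0.001, 0.967, -0.253, 0.002]
contact_force: [-0.1, -0.1, -3.3]
grip_width: 0.0172
finger_force: 59.2
```

```bash
python3 -c "
from h import *
plan(.580,.049,.223,118.7);print(arm.sense()['joint_pos'])"
```

```text
t 12.25 yaw -29.4 pos [0.4918 0.0076 0.2674] F [-0.1 -0.1 -3.3] w 0.0172
shift units [ 1.89 -2.64  1.48] turn units -17.23
[-0.00339658  0.25620105 -0.12184923  1.93324413  0.03809583  0.95066303
 -2.22666557]
```

>>> {"method": "move_arm", "body": {
  "deltas": [
    [[0.63,-0.88,0],0],
    [[0.63,-0.88,0],0],
    [[0.63,-0.88,0],0],
    [[0,0,0],0],
    [[0,0,0],-1],
    [[0,0,0],-1],
    [[0,0,0],-1],
    [[0,0,0],-1],
    [[0,0,0],-1],
    [[0,0,0],-1],
    [[0,0,0],-1],
    [[0,0,0],-1],
    [[0,0,0],-1],
    [[0,0,0],-1]
  ]
}}

```text
time_s: 14.0
tool_pos: [0.5778, 0.048, 0.2651]
eef_rot: [0.0, 0.879, 0.476, -0.001]
contact_force: [-0.0, -0.8, -3.0]
grip_width: 0.0168
finger_force: 59.4
```

>>> {"method": "move_arm", "body": {
  "deltas": [
    [[0,0,0],-1],
    [[0,0,0],-1],
    [[0,0,0],-1],
    [[0,0,0],-1],
    [[0,0,0],-1],
    [[0,0,0],-1],
    [[0,0,0],-1],
    [[0,0,0],-0.23],
    [[0,0,0],0],
    [[0,0,0],0]
  ]
}}

```text
time_s: 15.25
tool_pos: [0.5787, 0.0487, 0.2655]
eef_rot: [0.0, 0.51, 0.86, -0.0]
contact_force: [-0.2, -0.6, -3.8]
grip_width: 0.017
finger_force: 59.5
```

Run:
```python
from h import *
plan(.580,.049,.2235,118.7)
for n in("top","scene"):
    p,d=arm.get_image(n)
    for b in blobs(p,'yel'):
        w=world(n,b,d=d[b[:,1],b[:,0]]);t=w[abs(w[:,2]-.102)<.006]
        if len(t)>6:print(n,'nut',len(t),[np.round(v,4) for v in axis(t)])
    if n=='scene': cv2.imwrite("pics/scene4.png",cv2.resize(p[130:280,270:430,::-1],None,fx=4,fy=4,interpolation=cv2.INTER_CUBIC))
```

```text
t 15.25 yaw 118.6 pos [0.5787 0.0487 0.2655] F [-0.2 -0.6 -3.8] w 0.0170
shift units [-0.01  0.04  1.4 ] turn units -0.01
top nut 53 [array([ 0.5324, -0.0836]), np.float32(45.2608), np.float32(7.7671), np.float32(111.3636)]
top nut 55 [array([0.1702, 0.6558]), np.float32(162.6474), np.float32(16.9111), np.float32(0.7476)]
scene nut 92 [array([ 0.5323, -0.0796]), np.float32(46.2165), np.float32(11.1251), np.float32(117.9142)]
scene nut 17 [array([0.4745, 0.0172]), np.float32(18.1503), np.float32(6.2611), np.float32(7.2047)]
scene nut 12 [array([0.5101, 0.0017]), np.float32(7.3197), np.float32(4.3166), np.float32(33.8556)]
scene nut 60 [array([0.5816, 0.052 ]), np.float32(46.0416), np.float32(4.6826), np.float32(118.7792)]
```

View pics/scene4.png

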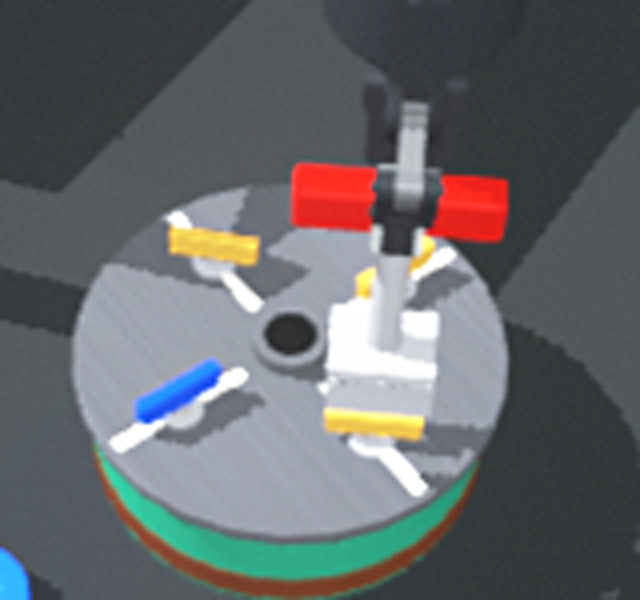

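The opposite nut's two ends fit about -23° against its spoke at -20°, so it is tight. The wrench is lined up over the left nut at (375,425), so I lower and turn.

>>> {"method": "move_arm", "body": {
  "deltas": [
    [[0,0.04,0.3],0],
    [[0,0,0.3],0],
    [[0,0,0.25],0],
    [[0,0,0.2],0],
    [[0,0,0.2],0],
    [[0,0,0.15],0],
    [[0,0,0],0]
  ]
}}

```text
time_s: 16.23
tool_pos: [0.5798, 0.0493, 0.2232]
eef_rot: [-0.0, 0.51, 0.86, -0.0]
contact_force: [0.1, -1.0, -3.2]
grip_width: 0.0172
finger_force: 59.4
```

```bash
python3 -c "
from h import *
plan(.580,.049,.2235,53)"
```

```text
t 16.23 yaw 118.7 pos [0.5798 0.0493 0.2232] F [ 0.1 -1.  -3.2] w 0.0172
shift units [-0.01  0.   -0.01] turn units 7.65
```

>>> {"method": "move_arm", "body": {
  "deltas": [
    [[0,0,0],0.8],
    [[0,0,0],0.8],
    [[0,0,0],0.8],
    [[0,0,0],0.8],
    [[0,0,0],0.8],
    [[0,0,0],0.8],
    [[0,0,0],0.8],
    [[0,0,0],0.8],
    [[0,0,0],0.8],
    [[0,0,0],0.45],
    [[0,0,0],0],
    [[0,0,0],0],
    [[0,0,0],0]
  ]
}}

```text
time_s: 17.85
tool_pos: [0.5805, 0.0494, 0.2239]
eef_rot: [0.0, 0.895, 0.446, 0.001]
contact_force: [2.2, -0.2, -2.9]
grip_width: 0.0168
finger_force: 59.5
```

>>> {"method": "move_arm", "body": {
  "deltas": [
    [[0,0,0],-0.5],
    [[0,0,0],-0.4],
    [[0,0,-0.4],0],
    [[0,0,-0.5],0],
    [[0,0,-0.5],0],
    [[0,0,0],0]
  ]
}}

```text
time_s: 18.6
tool_pos: [0.581, 0.0497, 0.2676]
eef_rot: [0.001, 0.863, 0.505, 0.002]
contact_force: [0.3, 0.8, -4.3]
grip_width: 0.0174
finger_force: 59.5
```

```bash
python3 -c "
from h import *
plan(.532,-.0813,.2235,114)"
```

```text
t 18.60 yaw 60.7 pos [0.581  0.0497 0.2676] F [ 0.3  0.8 -4.3] w 0.0174
shift units [-4.61  0.71  1.47] turn units -6.2
```

>>> {"method": "move_arm", "body": {
  "deltas": [
    [[-0.92,0.14,0],0],
    [[-0.92,0.14,0],0],
    [[-0.92,0.14,0],0],
    [[-0.92,0.14,0],0],
    [[-0.92,0.14,0],0],
    [[0,0,0],-0.9],
    [[0,0,0],-0.9],
    [[0,0,0],-0.9],
    [[0,0,0],-0.9],
    [[0,0,0],-0.9],
    [[0,0,0],-0.9],
    [[0,0,0],-0.8],
    [[0,0,0],0],
    [[0,0,0],0]
  ]
}}

```text
time_s: 20.35
tool_pos: [0.5306, -0.0813, 0.2654]
eef_rot: [-0.0, 0.546, 0.838, -0.0]
contact_force: [1.0, -0.4, -3.2]
grip_width: 0.0167
finger_force: 59.5
```

Run:
```python
from h import *
plan(.532,-.0813,.2235,114)
for n in("top","scene"):
    p,d=arm.get_image(n)
    for b in blobs(p,'yel',8):
        w=world(n,b,d=d[b[:,1],b[:,0]]);t=w[abs(w[:,2]-.102)<.006]
        if len(t)>6:print(n,'nut',len(t),[np.round(v,4) for v in axis(t)])
    if n=='scene': cv2.imwrite("pics/scene5.png",cv2.resize(p[130:280,270:430,::-1],None,fx=4,fy=4,interpolation=cv2.INTER_CUBIC))
```

```text
t 20.35 yaw 113.9 pos [ 0.5306 -0.0813  0.2654] F [ 1.  -0.4 -3.2] w 0.0167
shift units [-0.02  0.04  1.4 ] turn units -0.02
top nut 34 [array([0.5805, 0.0473]), np.float32(43.3443), np.float32(7.228), np.float32(70.3907)]
top nut 29 [array([0.4992, 0.0033]), np.float32(26.6928), np.float32(6.8888), np.float32(159.774)]
top nut 8 [array([0.2498, 0.6558]), np.float32(13.6804), np.float32(2.6195), np.float32(89.1395)]
scene nut 80 [array([ 0.5316, -0.0801]), np.float32(46.5493), np.float32(8.4538), np.float32(114.6357)]
scene nut 92 [array([0.4906, 0.0091]), np.float32(48.0163), np.float32(9.3966), np.float32(160.6253)]
scene nut 105 [array([0.5796, 0.0508]), np.float32(47.1378), np.float32(8.5397), np.float32(70.1802)]
```

View pics/scene5.png

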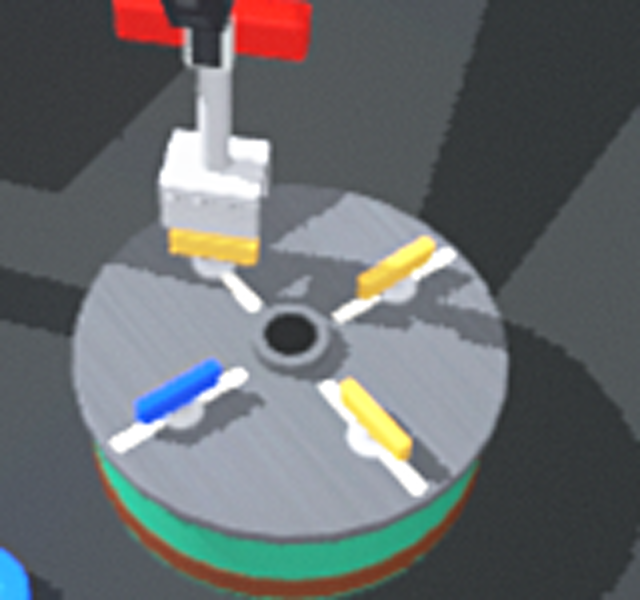

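The opposite nut reads 160° (395,265) and the left one 70° (375,418), so both lie on their spokes. The wrench is aligned over the right nut at (213,245).

>>> {"method": "move_arm", "body": {
  "deltas": [
    [[0,0.04,0.3],0],
    [[0,0,0.3],0],
    [[0,0,0.25],0],
    [[0,0,0.2],0],
    [[0,0,0.2],0],
    [[0,0,0.15],0],
    [[0,0,0],0]
  ]
}}

```text
time_s: 21.32
tool_pos: [0.5317, -0.0808, 0.2233]
eef_rot: [-0.0, 0.545, 0.839, -0.0]
contact_force: [-0.8, 0.0, -4.1]
grip_width: 0.0174
finger_force: 59.5
```

```bash
python3 -c "
from h import *
plan(.532,-.0813,.2235,53)"
```

```text
t 21.32 yaw 114.0 pos [ 0.5317 -0.0808  0.2233] F [-0.8  0.  -4.1] w 0.0174
shift units [-0.02  0.   -0.01] turn units 7.1
```

>>> {"method": "move_arm", "body": {
  "deltas": [
    [[0,0,0],0.8],
    [[0,0,0],0.8],
    [[0,0,0],0.8],
    [[0,0,0],0.8],
    [[0,0,0],0.8],
    [[0,0,0],0.8],
    [[0,0,0],0.8],
    [[0,0,0],0.8],
    [[0,0,0],0.7],
    [[0,0,0],0],
    [[0,0,0],0],
    [[0,0,0],0],
    [[0,0,0],0]
  ]
}}

```text
time_s: 22.95
tool_pos: [0.5324, -0.081, 0.2239]
eef_rot: [0.0, 0.895, 0.446, 0.001]
contact_force: [3.5, -1.7, -3.5]
grip_width: 0.017
finger_force: 59.5
```

>>> {"method": "move_arm", "body": {
  "deltas": [
    [[0,0,0],-0.5],
    [[0,0,0],-0.4],
    [[0,0,-0.4],0],
    [[0,0,-0.5],0],
    [[0,0,-0.5],0],
    [[0,0,0],0]
  ]
}}

```text
time_s: 23.7
tool_pos: [0.5329, -0.0807, 0.2675]
eef_rot: [0.001, 0.863, 0.505, 0.001]
contact_force: [0.7, 0.4, -4.0]
grip_width: 0.0169
finger_force: 59.5
```

```bash
python3 -c "
from h import *
plan(.528,-.287,.14,97.5)"
```

```text
t 23.70 yaw 60.7 pos [ 0.5329 -0.0807  0.2675] F [ 0.7  0.4 -4. ] w 0.0169
shift units [-6.08  3.22  4.25] turn units -4.28
```

>>> {"method": "move_arm", "body": {
  "deltas": [
    [[-0.87,0.46,0],0],
    [[-0.87,0.46,0],0],
    [[-0.87,0.46,0],0],
    [[-0.87,0.46,0],0],
    [[-0.87,0.46,0],0],
    [[-0.87,0.46,0],0],
    [[-0.87,0.46,0],0],
    [[0,0,0],-0.9],
    [[0,0,0],-0.9],
    [[0,0,0],-0.9],
    [[0,0,0],-0.9],
    [[0,0,0],-0.68],
    [[0,0,0],0],
    [[0,0,0],0]
  ]
}}

```text
time_s: 25.45
tool_pos: [0.5266, -0.2873, 0.2653]
eef_rot: [-0.0, 0.66, 0.751, -0.0]
contact_force: [-1.2, -0.7, -2.8]
grip_width: 0.0168
finger_force: 59.5
```

Run:
```python
from h import *
plan(.528,-.287,.14,97.5)
for n in("top","scene"):
    p,d=arm.get_image(n)
    for b in blobs(p,'yel',8):
        w=world(n,b,d=d[b[:,1],b[:,0]]);t=w[abs(w[:,2]-.102)<.006]
        if len(t)>6:print(n,'nut',len(t),[np.round(v,4) for v in axis(t)])
```

```text
t 25.45 yaw 97.4 pos [ 0.5266 -0.2873  0.2653] F [-1.2 -0.7 -2.8] w 0.0168
shift units [0.   0.05 4.18] turn units -0.01
top nut 34 [array([0.5807, 0.0474]), np.float32(42.9551), np.float32(7.1052), np.float32(70.8154)]
top nut 46 [array([ 0.5324, -0.0839]), np.float32(44.3458), np.float32(7.2083), np.float32(70.2761)]
top nut 18 [array([0.4978, 0.0048]), np.float32(23.5368), np.float32(6.6687), np.float32(152.9474)]
top nut 12 [array([0.4742, 0.0124]), np.float32(9.9977), np.float32(6.661), np.float32(153.5841)]
top nut 7 [array([0.2511, 0.6547]), np.float32(14.0584), np.float32(0.8054), np.float32(90.8034)]
scene nut 72 [array([ 0.5315, -0.0803]), np.float32(48.7008), np.float32(7.6621), np.float32(72.0017)]
scene nut 89 [array([0.4904, 0.0086]), np.float32(47.2877), np.float32(9.8397), np.float32(161.1888)]
scene nut 110 [array([0.58 , 0.051]), np.float32(47.8598), np.float32(9.0658), np.float32(72.4499)]
```

All three are tight. Next I set the wrench down.

>>> {"method": "move_arm", "body": {
  "deltas": [
    [[0,0,0.8],0],
    [[0,0,0.8],0],
    [[0,0,0.8],0],
    [[0,0,0.7],0],
    [[0,0,0.5],0],
    [[0,0,0.3],0],
    [[0,0,0.15],0],
    [[0,0,0.08],0],
    [[0,0,0],0]
  ]
}}

```text
time_s: 26.68
tool_pos: [0.527, -0.2875, 0.142]
eef_rot: [0.0, 0.659, 0.752, 0.0]
contact_force: [-0.1, 0.2, -3.4]
grip_width: 0.0168
finger_force: 59.5
```

>>> {"method": "move_arm", "body": {
  "deltas": [
    [[0,0,0.05],0],
    [[0,0,0.03],0],
    [[0,0,0],0]
  ]
}}

```text
time_s: 27.05
tool_pos: [0.5271, -0.2875, 0.14]
eef_rot: [0.0, 0.659, 0.752, 0.0]
contact_force: [-1.7, 1.1, 3.2]
grip_width: 0.0171
finger_force: 60.4
```

Contact with the bench: the vertical force went from -3.4 to +3.2 N. I release gently and retreat upward.

>>> {"method": "move_arm", "body": {
  "deltas": [
    [[0,0,0],0],
    [[0,0,0],0],
    [[0,0,0],0],
    [[0,0,0],0],
    [[0,0,0],0]
  ],
  "claw": 0.4
}}

```text
time_s: 27.68
tool_pos: [0.5268, -0.2874, 0.1393]
eef_rot: [-0.0, 0.659, 0.752, 0.0]
contact_force: [0.4, -0.5, -0.3]
grip_width: 0.0599
finger_force: 0.0
```

>>> {"method": "move_arm", "body": {
  "deltas": [
    [[0,0,-0.4],0],
    [[0,0,-0.8],0],
    [[0,0,-0.8],0],
    [[0,0,-0.8],0],
    [[0,0,-0.8],0],
    [[0,0,0],0],
    [[0,0,0],0],
    [[0,0,0],0]
  ]
}}

```text
time_s: 28.68
tool_pos: [0.5262, -0.2871, 0.2463]
eef_rot: [-0.001, 0.659, 0.752, -0.0]
contact_force: [0.1, -0.0, -0.3]
grip_width: 0.0595
finger_force: 0.0
```

Run:
```python
from h import *
plan(.528,-.287,.14,97.5)
p,d=arm.get_image("scene");cv2.imwrite("pics/scene6.png",cv2.resize(p[80:310,190:450,::-1],None,fx=2.5,fy=2.5))
for b in blobs(p,'red',100):
    w=world("scene",b,d=d[b[:,1],b[:,0]]);z=np.percentile(w[:,2],85);print(b.mean(0),z,axis(w[abs(w[:,2]-z)<.006]))
```

```text
t 28.68 yaw 97.5 pos [ 0.5262 -0.2871  0.2463] F [ 0.1 -0.  -0.3] w 0.0595
shift units [-0.    0.06  3.54] turn units 0.0
[252.23295455 115.78977273] 0.11137621709288514 (array([ 0.4359794 , -0.36122067]), np.float32(70.59831), np.float32(14.649772), np.float32(26.90042))
[204.97790055 140.7679558 ] 0.11138739053479929 (array([ 0.5696413 , -0.39220386]), np.float32(70.85696), np.float32(13.594687), np.float32(59.924526))
[249.61038961 139.25974026] 0.1441403638393661 (array([ 0.52711169, -0.28630487]), np.float32(90.42871), np.float32(18.757519), np.float32(97.25318))
```

View pics/scene6.png

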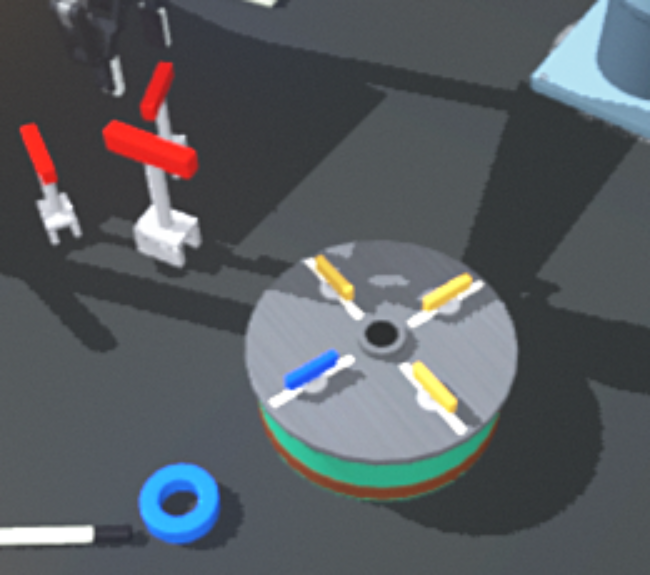

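The wrench stands upright at (165,190), the gripper is clear above it, and all bars lie along their spokes. I hand the job in.

```bash
python3 -c "
from cell import arm
print(arm.sign_off())"
```

```text
the job is handed in; nothing more can be done
None
```

All three brass nuts were tightened with the wrench in cross order (opposite, left, right) to within about 4° of their spokes as measured from the images. The wrench stands upright on the bench, released, and the job was handed in at about 29 s; the hand-in returned no verdict.

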